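# Turn the specimen carousel to bring the wide cup to the pointer

## Robot

A 7-joint arm with a two-finger parallel gripper is mounted at the origin on the work surface. World frame = base frame: x ahead of the robot, y to its left, z up, the work surface at z = 0. Lengths are in m, angles in rad, forces in N, time in s.
With the tool pointing down it reaches from about 0.4 to 0.875 m from the base axis. Payload 19.3 kg.
Tool frame: the origin (TCP) lies on the centre line of the jaws, within the pads' length; the fingertips stand 14 mm ahead of it and the grasp point (between the pads) lies 5 mm behind it; y points along the fingers, x is the direction in which the jaws open and shut, and the axes are right-handed (so a half turn about y gives the same grasp; the last joint's range is limited). The gripper opens to 85 mm and grips with 20 to 120 N. Pads are 22 mm wide; open, the fingers measure 114 mm over their backs; the gripper's body (76 mm by 85 mm) begins 54 mm behind the grasp point. The pads swing forward as they close: fully open they stand 13 mm farther back than shut.
Start: joints at [-1.234, 0.521, -0.036, 1.599, 0.021, 1.021, -0.113], TCP at [0.247, 0.574, 0.245] pointing down, gripper open.
Joint ranges: [-2.91, 2.91], [-0.3, 2.13], [-1.5, 1.42], [0.17, 2.43], [-1.26, 4.41], [0.16, 1.93], [-2.52, 2.52]. Speed limits (rad/s): [1.89, 1.89, 2.39, 2.39, 3.01, 3.01, 3.01].

## Interface

Orientations are given as [roll, pitch, yaw] about the fixed x, y, z axes, in that order (R = Rz(yaw) Ry(pitch) Rx(roll)).
In Python, from workcell import monitor, grab_frame, workorder gives the robot as it stands.
- The arm moves only by the tool drive_tool, never from a script. Its argument "steps" is one flat list of numbers, 5 for each row, row after row: the finger opening in mm, from 0 to 85.4, then the shift along the world's x, y, z in mm, then the turn about the world's z in degrees. In form: [fingers, tx, ty, tz, twist, fingers, tx, ty, tz, twist, ...]. A call has exactly 5 rows; each row shifts and turns the commanded pose from where the row before left it; what a row does not reach is not made up. A row lasts 1/12 s, in which the tool goes at most 41.7 mm and 7.16 degrees, less where a joint would pass 70% of its speed; a pose out of reach is approached as far as the arm can. A call is refused whole if a number of a shift passes 41.7 or a number of a turn 7.16, either way. A call with a gripper value outside its range is refused whole. The fingers move at their own pace and stop on an object; "grip_force" is the grip in N (left out, the last holds). Time passes only in rows, so rows that do not move let the fingers close, or fill a call up. It gives the time, the measured TCP pose, the force and the opening at its end, in the units of the state.
- monitor.observe(): the state, without advancing time (a new reading comes with each control period).
- grab_frame(name): name is "scene" or "side" or "wrist"; returns a dict with "frame" (384x512x3 uint8, red, green, blue), "vertical_fov" (degrees; the focal length in pixels is half the picture's height over the tangent of half this angle, whatever the lens; pixels are square), "cx", "cy" (the principal point, pixels), "xyz" and "orientation" of the camera in the world. Camera axes: x right, y down, z forward; pixel columns grow to the right and rows downward; lengths in m; the calibration is good to about 2 mm. A picture is of the moment at which its call begins. There is no depth.
- workorder.job_done(): hands the job in, once; it reports no verdict.
The state is a dict: "clock": time; "qpos": joint angles; "qd": joint speeds; "joint_efforts": joint torques, N m; "position": TCP position; "tool_rot": TCP orientation; "force": force on the tool from outside, world axes, zero at the start; "moment": the same for the moment, N m; "grip_width": finger opening in m.
Only numpy, scipy, OpenCV 4.12 (cv2) and the standard library are available. Lean on these libraries where they do the work, as an engineer would, in place of code of your own. Each camera call takes 0.05 s, during which the arm holds its last target. There are 200 camera calls.

## Task

On the specimen carousel, gently push the finger tabs on the rim with your fingertips to turn the platter until the one wide, squat cup stands squarely in line with the flat pointer of the fixed stand, and leave it at rest there. Do not touch, lift or tip the cup or the vials that ride on the platter, and leave the other things on the table where they are.

Things in the scene. Friction and masses are not known exactly. Their poses are not given: they have to be found in the camera images.
- stand: Fixed dark steel stand: a disc 180 mm across, 20 mm high, with a flat pointer tongue (20 mm wide, 8 mm high) along its own -x axis, ending in a diamond head 211 mm from the centre. Origin on the turning axis, on the table; z up. Its -x axis (towards the robot, up to 0.6 rad either way) is the direction in which the cup must finally stand.
- pointer (a point): Centre of the diamond head of the pointer tongue, on its top face: 190 mm from the turning axis, 8 mm above the table.
- platter: Grey round platter, 230 mm across, 20 mm thick, turning both ways without stops about the stand's upright axis. A light friction (0.08 N m, about 0.6 N at the tabs) stops it almost at once when no longer pushed. Origin on the axis at its underside, 24 mm above the table (upper face at 44 mm). The cup's seat lies on its own -x axis. A hub 28 mm across rises 22 mm in its middle.
- tab (a point): Top of one of the platter's five finger tabs, 135 mm from the axis, 60 mm above the table. Tabs are upright radial blades, 10 mm thick, from the rim (115 mm) out to 152 mm from the axis, 24 to 60 mm above the table. This one is 36 degrees anticlockwise (from above) from the cup, the others every 72 degrees on. Fingers come down outside the rim between tabs and push one sideways.
- cup_seat (a point): Middle of the cup's seat on the platter's upper face. The five seats are low ring fences (10 mm high for the cup, 16 mm for the vials), 80 mm from the axis and 72 degrees apart; tabs stand midway between them.
- cup: The wide, squat specimen cup, loose in its seat on the platter: 49 mm across, 40 mm tall, clear plastic with a white lid, its top 84 mm above the table. The only wide one; the other four are slim vials. Origin at the centre of its underside, z up.
- vial1: Slim capped specimen vial, loose, standing in a seat of the platter: 23 mm across, 54 mm tall, clear plastic with a white cap. Origin at the centre of its underside, z up. Seat 72 degrees anticlockwise from the cup, seen from above. Its top is 98 mm above the table.
- vial2: Slim capped specimen vial, loose, standing in a seat of the platter: 23 mm across, 54 mm tall, clear plastic with a white cap. Origin at the centre of its underside, z up. Seat 144 degrees anticlockwise from the cup.
- vial3: Slim capped specimen vial, loose, standing in a seat of the platter: 23 mm across, 54 mm tall, clear plastic with a white cap. Origin at the centre of its underside, z up. Seat 216 degrees anticlockwise from the cup.
- vial4: Slim capped specimen vial, loose, standing in a seat of the platter: 23 mm across, 54 mm tall, clear plastic with a white cap. Origin at the centre of its underside, z up. Seat 288 degrees anticlockwise from the cup.
- sanitizer: Loose pump bottle of hand sanitizer, 75 x 50 mm, 168 mm tall, standing beside the carousel; to be left alone. Origin at the centre of its underside.
- rack: Loose white tube rack, 120 x 80 mm, with 15 capped tubes in it, 84 mm tall over the caps, standing beside the carousel; to be left alone. Origin at the centre of its underside.
- swabbox: Loose cardboard box of swabs, 70 x 180 mm, 52 mm tall, beyond the carousel; to be left alone. Origin at the centre of its underside.
Not all that is in view belongs to the job. What is shaped like the vial4 but blue is not meant. Leave any brown look-alike of the vial2 alone.

How it is judged:
At the end, for the whole second after the job is handed in: The cup's centre lies within 14 mm (10 degrees) of the stand's centre line on the pointer's side; the platter is at rest (under 0.05 rad/s); cup and vials still stand upright (within 0.15 rad) and down in their seats (y of cup in the frame of stand between -0.014 and 0.014 m and x of cup in the frame of stand below -0.06 m and angular speed of platter below 0.05 rad/s and z of each of cup, vial1, vial2, vial3, vial4 in the frame of platter below 0.026 m and angle between each of cup, vial1, vial2, vial3, vial4's own z axis and vertical below 0.15 rad); the robot touches nothing.
It fails at once if the robot presses on the cup or a vial (more than 1 N) (contact force between any of the fingers, the arm and cup above 1 N or contact force between any of the fingers, the arm and vial1 above 1 N or contact force between any of the fingers, the arm and vial2 above 1 N or contact force between any of the fingers, the arm and vial3 above 1 N or contact force between any of the fingers, the arm and vial4 above 1 N).
It fails at once if the cup or a vial is lifted (8 mm) or tipped (0.3 rad) (z of any of cup, vial1, vial2, vial3, vial4 in the frame of platter above 0.028 m or angle between any of cup, vial1, vial2, vial3, vial4's own z axis and vertical above 0.3 rad).
It fails at once if the platter is handled roughly (more than 25 N) (contact force between any of the fingers, the arm and platter above 25 N).
It fails at once if a thing beside the carousel is moved by 15 mm or tipped (distance of any of sanitizer, rack, swabbox from where it was at the start of the episode above 0.015 m or angle between any of sanitizer, rack, swabbox's own z axis and vertical above 0.15 rad).
It also fails if it takes over 61 s, if anything falls off the work surface, if the arm or the gripper's body presses on something with over 40 N, if the wrist force passes 120 N, or if a joint passes its speed limit or range.

## Working session

There is one attempt and no reset: what is moved stays moved. The work goes in short steps, Python scripts to look and compute and a tool call to move; the robot and the scene stay as the last step left them, time stands still between calls to the robot, and variables do not carry over. Pictures are saved under pics/ and viewed, about 8 in all and at most 12, crops included, and the job is handed in when it is done.

Besides the shell and the picture viewer there is one more tool, called as a command line: name --argument value ..., lists and objects as JSON in quotes. drive_tool: Moves the arm, as the interface text tells. Its arguments: {"type":"object","properties":{"steps":{"type":"array"},"grip_force":{"type":"number"}},"required":["steps"]}

```bash
mkdir -p pics; cat > h.py <<'E'
import numpy as np, cv2, pickle
from workcell import monitor, grab_frame, workorder
from scipy.spatial.transform import Rotation as R
def snap(n,f):
    d=grab_frame(n); cv2.imwrite(f'pics/{f}.png',d['frame'][:,:,::-1]); pickle.dump(d,open(f'pics/{f}.pkl','wb')); return d
def cam(d):
    o=np.array(d['orientation'],float)
    M=R.from_euler('xyz',o).as_matrix() if o.shape==(3,) else (o if o.shape==(3,3) else None)
    f=d['frame'].shape[0]/2/np.tan(np.radians(d['vertical_fov'])/2)
    return np.array(d['xyz']),M,f
def ray(d,u,v,z):
    p,M,f=cam(d); r=M@np.array([(u-d['cx'])/f,(v-d['cy'])/f,1]); return p+r*(z-p[2])/r[2]
def proj(d,P):
    p,M,f=cam(d); q=M.T@(np.array(P)-p); return q[0]/q[2]*f+d['cx'],q[1]/q[2]*f+d['cy']
E
python3 - <<'E'
from h import *
a=snap('scene','s1');b=snap('side','d1')
for d in(a,b): print({k:v for k,v in d.items() if k!='frame'})
print(monitor.observe())
E
```

```text
{'vertical_fov': 49.987267667311194, 'cx': 251.0267490957296, 'cy': 192.65241190742782, 'xyz': array([1.03434813, 0.61088382, 0.80491871]), 'orientation': array([-2.32405319,  0.00714437,  2.47121042])}
{'vertical_fov': 52.66997136384053, 'cx': 256.3694339049206, 'cy': 192.7175404564558, 'xyz': array([ 0.01960232, -0.72901654,  0.61744973]), 'orientation': array([-2.09112841, -0.00940715, -0.62777882])}
{'clock': 0.1, 'qpos': array([-1.23419363,  0.52194314, -0.03628892,  1.59991526,  0.02120219,
        1.02109293, -0.11281572]), 'qd': array([ 3.96496767e-05, -1.62439177e-03, -6.22724177e-04, -5.06265334e-04,
        9.40535018e-04, -4.08837910e-04, -2.34686180e-03]), 'joint_efforts': array([ 4.35394992e-03, -9.28477120e+01,  1.98441178e+00, -3.70533943e+01,
        1.81810919e-02,  5.37459637e-03,  6.78603737e-05]), 'position': array([0.24724078, 0.57372752, 0.24480353]), 'tool_rot': array([-1.57088416e+00,  9.69892828e-04,  1.16393399e+00]), 'force': array([ 0.11066433, -0.54845983,  0.17013267]), 'moment': array([-0.02902403,  0.014748  ,  0.06352135]), 'grip_width': 0.08540428895677185}
```

View pics/s1.png

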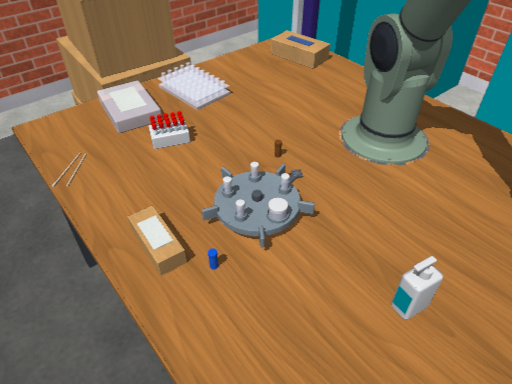

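View pics/d1.png

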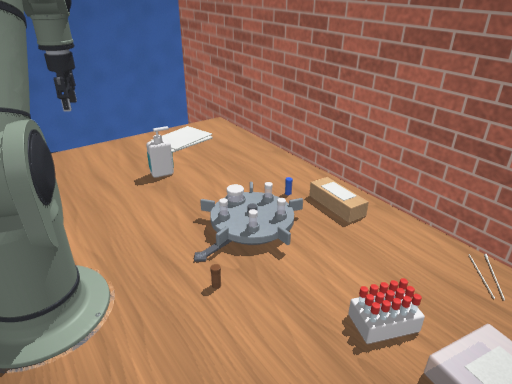

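The scene view shows the hub at (257,196), the cup lid at (278,207) and tabs at (306,208), (263,236), (210,213) and (290,176). The side view shows the pointer head at (203,256), the hub at (252,209) and the cup lid at (235,190). A brown look-alike stands near the pointer, a blue one on the far side.

```bash
python3 - <<'E'
from h import *
a=pickle.load(open('pics/s1.pkl','rb'));b=pickle.load(open('pics/d1.pkl','rb'))
print('hub',ray(a,257,193.5,.066),ray(b,252,206,.066))
print('lid',ray(a,278,204,.084),ray(b,235.5,188,.084))
print('ptr',ray(b,203,256,.008))
for n,uv in dict(v1=(254.5,165),v2=(285,177),v3=(228,180),v4=(240,203)).items(): print(n,ray(a,*uv,.098))
for uv in [(306,208),(263,236),(210,213),(291,175)]: print('tab',ray(a,*uv,.06))
print('brown',ray(a,278,154,0),ray(b,216,286,0),'blue',ray(a,213,266,0),'sanit',ray(a,415,310,0),'swab',ray(a,158,258,0),'rack',ray(b,386,320,0))
# crops upscaled
A=cv2.resize(a['frame'][140:260,180:340],None,fx=4,fy=4,interpolation=2)[:,:,::-1]
B=cv2.resize(b['frame'][160:280,180:320],None,fx=4.5,fy=4.5,interpolation=2)[:,:,::-1]
cv2.imwrite('pics/cA.png',A);cv2.imwrite('pics/cB.png',B)
E
```

```text
hub [0.53873138 0.00245895 0.066     ] [ 0.53709265 -0.00470456  0.066     ]
lid [0.53413001 0.0795639  0.084     ] [0.53797032 0.07704607 0.084     ]
ptr [ 0.35812453 -0.04922458  0.008     ]
v1 [ 0.49472396 -0.06272677  0.098     ]
v2 [0.46362457 0.02582788 0.098     ]
v3 [ 0.58663946 -0.05812342  0.098     ]
v4 [0.61388418 0.02906551 0.098     ]
tab [0.4716088  0.11730434 0.06      ]
tab [0.61636175 0.12094542 0.06      ]
tab [ 0.67176373 -0.02102583  0.06      ]
tab [ 0.41439303 -0.0014967   0.06      ]
brown [ 0.32749894 -0.1521317   0.        ] [ 0.33457055 -0.15009009  0.        ] blue [0.73680336 0.07926461 0.        ] sanit [0.45937725 0.45298935 0.        ] swab [ 8.28287992e-01 -2.49146652e-02  1.11022302e-16] rack [ 0.56688406 -0.43596724  0.        ]
```

View pics/cA.png

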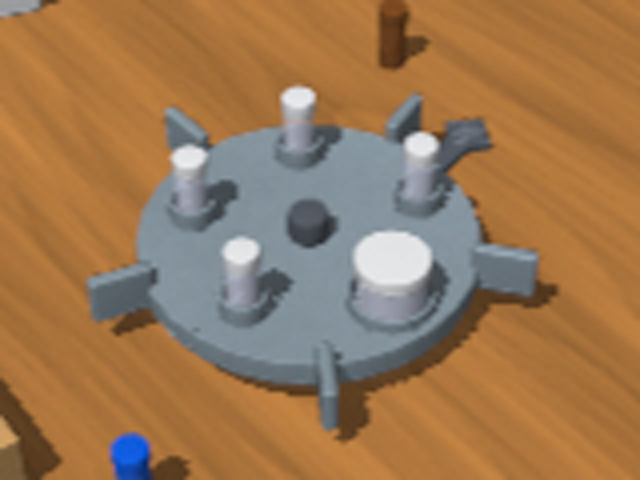

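View pics/cB.png

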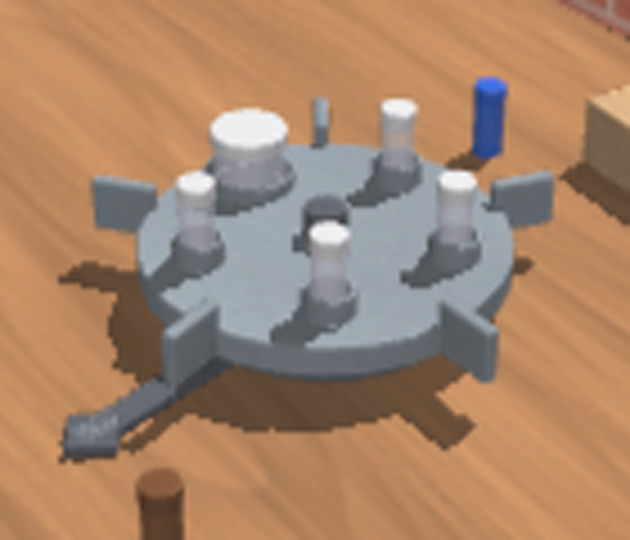

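The crops show the pointer head at about (297,174) in the scene view and (201,256) in the side view. The cup is roughly 90 to 100° clockwise of the pointer.

```bash
python3 - <<'E'
from h import *
a=pickle.load(open('pics/s1.pkl','rb'));b=pickle.load(open('pics/d1.pkl','rb'))
fa=lambda u,v:(180+u/4,140+v/4); fb=lambda u,v:(180+u/4.5,160+v/4.5)
c=[]
for nm,d,f,pt,hub,tops in[('a',a,fa,(467,135),(308,210),[(393,250),(240,248),(190,155),(298,96),(421,143)]),
 ('b',b,fb,(93,430),(325,205),[(249,126),(399,106),(458,180),(330,232),(196,183)])]:
    P=[ray(d,*f(*t),.084 if i==0 else .098)[:2] for i,t in enumerate(tops)]
    C=np.mean(P,0);p=ray(d,*f(*pt),.008)[:2]
    ang=lambda q:np.degrees(np.arctan2(*(q-C)[::-1]))%360
    print(nm,C,ray(d,*f(*hub),.066)[:2],'ptr',p,np.linalg.norm(p-C),ang(p),'cup etc',[round(ang(q),1) for q in P],[round(np.linalg.norm(q-C),3) for q in P])
E
```

```text
a [ 0.53569992 -0.00084478] [ 5.36322120e-01 -5.14524825e-04] ptr [ 0.35398547 -0.03773707] 0.18542162908276583 191.47640352016563 cup etc [np.float64(94.1), np.float64(19.6), np.float64(308.3), np.float64(236.2), np.float64(162.9)] [np.float64(0.077), np.float64(0.081), np.float64(0.079), np.float64(0.078), np.float64(0.079)]
b [ 0.53934855 -0.00375888] [ 0.53890505 -0.00319175] ptr [ 0.35429021 -0.04441296] 0.1894712266696318 192.39006712740544 cup etc [np.float64(91.2), np.float64(20.2), np.float64(307.4), np.float64(236.0), np.float64(164.9)] [np.float64(0.081), np.float64(0.08), np.float64(0.08), np.float64(0.08), np.float64(0.08)]
```

drive_tool --steps '[0,16.5,-25.4,0,0,0,16.5,-25.4,0,0,0,16.5,-25.4,0,0,0,16.5,-25.4,0,0,0,16.5,-25.4,0,0]'

```text
clock: 0.52
position: [0.3303, 0.4456, 0.2451]
tool_rot: [-1.571, 0.001, 1.164]
force: [-0.2, 0.9, 0.3]
grip_width: 0.0254
```

drive_tool --steps '[0,16.2,-26,0,0,0,16.2,-26,0,0,0,16.2,-26,0,0,0,16.2,-26,0,0,0,16.2,-26,0,0]'

```text
clock: 0.93
position: [0.4113, 0.3155, 0.2452]
tool_rot: [-1.571, 0.0, 1.164]
force: [0.8, 0.0, 0.0]
grip_width: -0.0003
```

drive_tool --steps '[0,16.2,-26,0,0,0,16.2,-26,0,0,0,16.2,-26,0,0,0,16.2,-26,0,0,0,16.2,-26,0,0]'

```text
clock: 1.35
position: [0.4923, 0.1855, 0.2452]
tool_rot: [-1.571, 0.0, 1.164]
force: [0.1, 0.5, 0.3]
grip_width: -0.0004
```

drive_tool --steps '[0,16.2,-26,0,0,0,16.2,-26,0,0,0,16.2,-26,0,0,0,16.2,-26,0,0,0,16.2,-26,0,0]'

```text
clock: 1.77
position: [0.5733, 0.0555, 0.2451]
tool_rot: [-1.57, 0.0, 1.164]
force: [-0.0, 0.7, 0.4]
grip_width: -0.0002
```

drive_tool --steps '[0,16.2,-26,0,0,0,16.2,-26,0,0,0,16.2,-26,0,0,0,16.2,-26,0,0,0,16.2,-26,0,0]'

```text
clock: 2.18
position: [0.6543, -0.0744, 0.245]
tool_rot: [-1.57, 0.0, 1.164]
force: [0.5, 0.7, 0.2]
grip_width: 0.0003
```

drive_tool --steps '[0,0,0,-25,0,0,0,0,-25,0,0,0,0,-25,0,0,0,0,-25,0,0,0,0,-25,0]'

```text
clock: 2.6
position: [0.6535, -0.073, 0.1188]
tool_rot: [-1.57, 0.0, 1.164]
force: [-0.3, -0.4, -0.5]
grip_width: -0.0
```

```bash
python3 - <<'E'
from h import *
a=snap('scene','s2');b=snap('side','d2')
A=cv2.resize(a['frame'][110:270,160:340],None,fx=2.2,fy=2.2,interpolation=2)[:,:,::-1]
B=cv2.resize(b['frame'][120:280,180:360],None,fx=2.2,fy=2.2,interpolation=2)[:,:,::-1]
cv2.imwrite('pics/c2.png',np.hstack([A,B]))
for d in(a,b): print(proj(d,monitor.observe()['position']-[0,0,.014]))
E
```

```text
(np.float64(203.84676090272006), np.float64(186.3568415201154))
(np.float64(301.57265188646824), np.float64(192.4609984012041))
```

View pics/c2.png

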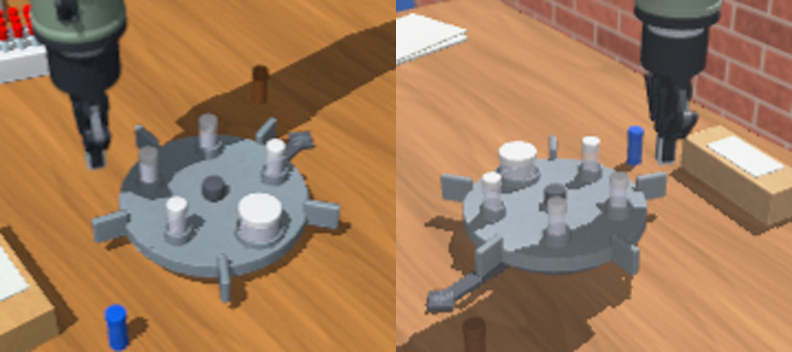

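The tips show where predicted, at (204,186) in the scene view, clear of the rim and in the gap behind the far-right tab.

drive_tool --steps '[0,0,0,-13,0,0,0,0,-13,0,0,0,0,-13,0,0,0,0,-12,0,0,0,0,-12,0]'

```text
clock: 3.12
position: [0.6539, -0.073, 0.0563]
tool_rot: [-1.571, -0.0, 1.164]
force: [-0.3, -0.2, -0.6]
grip_width: 0.0
```

```bash
python3 - <<'E'
from h import *
p=monitor.observe()['position'];print(p)
C=np.array([.5375,-.0023]);t=np.r_[-31,-29.5+np.cumsum([0]+[1.5]*4),np.arange(-21.5,68,3)]
W=np.c_[C+.137*np.c_[np.cos(np.radians(t)),np.sin(np.radians(t))]]; 
D=np.round(np.diff(np.vstack([p[:2],W[1:]]),axis=0)*1000,1)
for k in range(0,len(D),5): print(t[k+1:k+6],D[k:k+5].tolist())
E
```

```text
[ 0.65385402 -0.0730129   0.05633394]
[-29.5 -28.  -26.5 -25.  -23.5] [[2.9, 3.3], [1.7, 3.1], [1.6, 3.2], [1.6, 3.2], [1.5, 3.3]]
[-21.5 -18.5 -15.5 -12.5  -9.5] [[1.8, 4.4], [2.5, 6.7], [2.1, 6.9], [1.7, 7.0], [1.4, 7.0]]
[-6.5 -3.5 -0.5  2.5  5.5] [[1.0, 7.1], [0.6, 7.1], [0.3, 7.2], [-0.1, 7.2], [-0.5, 7.2]]
[ 8.5 11.5 14.5 17.5 20.5] [[-0.9, 7.1], [-1.2, 7.1], [-1.6, 7.0], [-2.0, 6.9], [-2.3, 6.8]]
[23.5 26.5 29.5 32.5 35.5] [[-2.7, 6.7], [-3.0, 6.5], [-3.4, 6.3], [-3.7, 6.1], [-4.0, 5.9]]
[38.5 41.5 44.5 47.5 50.5] [[-4.3, 5.7], [-4.6, 5.5], [-4.9, 5.2], [-5.2, 5.0], [-5.4, 4.7]]
[53.5 56.5 59.5 62.5 65.5] [[-5.7, 4.4], [-5.9, 4.1], [-6.1, 3.8], [-6.3, 3.5], [-6.4, 3.1]]
```

drive_tool --steps '[0,2.9,3.3,0,0,0,1.7,3.1,0,0,0,1.6,3.2,0,0,0,1.6,3.2,0,0,0,1.5,3.3,0,0]'

```text
clock: 3.53
position: [0.6637, -0.0565, 0.058]
tool_rot: [-1.572, -0.0, 1.164]
force: [-1.4, -1.7, 0.7]
grip_width: -0.0004
```

drive_tool --steps '[0,1.8,4.4,0,0,0,2.5,6.7,0,0,0,2.1,6.9,0,0,0,1.7,7.0,0,0,0,1.4,7.0,0,0]'

```text
clock: 3.95
position: [0.6728, -0.0239, 0.0573]
tool_rot: [-1.571, -0.0, 1.164]
force: [0.1, -0.0, -0.3]
grip_width: 0.0002
```

drive_tool --steps '[0,1.0,7.1,0,0,0,0.6,7.1,0,0,0,0.3,7.2,0,0,0,-0.1,7.2,0,0,0,-0.5,7.2,0,0]'

```text
clock: 4.37
position: [0.6739, 0.0116, 0.0573]
tool_rot: [-1.571, 0.0, 1.164]
force: [-0.6, -0.0, -0.1]
grip_width: 0.0003
```

```bash
python3 - <<'E'
from h import *
s=monitor.observe();print(s['position'],s['force'])
a=snap('scene','s3');b=snap('side','d3')
A=cv2.resize(a['frame'][110:270,160:340],None,fx=2.2,fy=2.2,interpolation=2)[:,:,::-1]
B=cv2.resize(b['frame'][120:280,180:360],None,fx=2.2,fy=2.2,interpolation=2)[:,:,::-1]
cv2.imwrite('pics/c3.png',np.hstack([A,B]))
E
```

```text
[0.67388523 0.01160401 0.05728432] [-0.57020933 -0.008589   -0.08376009]
```

View pics/c3.png

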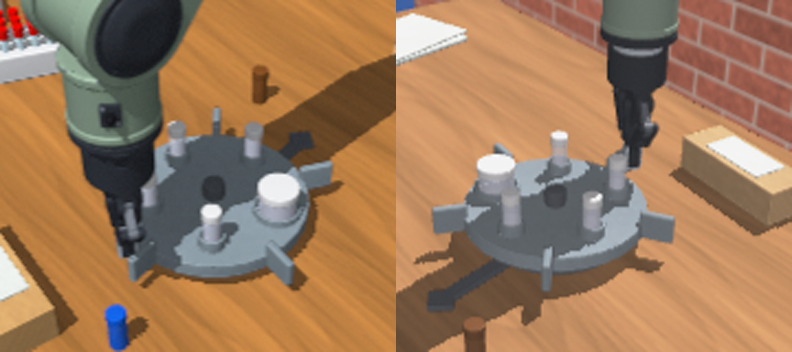

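The platter has turned about 30° anticlockwise, with the fingers behind the tab and all vials upright. I'll keep pushing.

drive_tool --steps '[0,-0.9,7.1,0,0,0,-1.2,7.1,0,0,0,-1.6,7.0,0,0,0,-2.0,6.9,0,0,0,-2.3,6.8,0,0]'

```text
clock: 4.88
position: [0.6656, 0.0466, 0.0573]
tool_rot: [-1.571, -0.0, 1.164]
force: [0.7, -1.2, 0.2]
grip_width: 0.0001
```

drive_tool --steps '[0,-2.7,6.7,0,0,0,-3.0,6.5,0,0,0,-3.4,6.3,0,0,0,-3.7,6.1,0,0,0,-4.0,5.9,0,0]'

```text
clock: 5.3
position: [0.6487, 0.0779, 0.0573]
tool_rot: [-1.571, 0.0, 1.164]
force: [0.1, -1.1, -0.2]
grip_width: -0.0002
```

drive_tool --steps '[0,-4.3,5.7,0,0,0,-4.6,5.5,0,0,0,-4.9,5.2,0,0,0,-5.2,5.0,0,0,0,-5.4,4.7,0,0]'

```text
clock: 5.72
position: [0.6242, 0.1039, 0.0573]
tool_rot: [-1.571, -0.0, 1.164]
force: [0.1, -1.0, -0.4]
grip_width: 0.0002
```

drive_tool --steps '[0,-4.0,3.1,0,0,0,-3.6,2.6,0,0,0,-2.5,1.7,0,0,0,-1.5,1.0,0,0,0,0,0,0,0]'

```text
clock: 6.13
position: [0.6129, 0.112, 0.0573]
tool_rot: [-1.571, -0.0, 1.164]
force: [-0.1, -0.3, -0.3]
grip_width: 0.0003
```

```bash
python3 - <<'E'
from h import *
s=monitor.observe();p=s['position'];print(p,s['force'],np.degrees(np.arctan2(p[1]+.0023,p[0]-.5375)),np.hypot(p[1]+.0023,p[0]-.5375))
a=snap('scene','s4');b=snap('side','d4')
A=cv2.resize(a['frame'][110:270,160:340],None,fx=2.2,fy=2.2,interpolation=2)[:,:,::-1]
B=cv2.resize(b['frame'][120:280,180:360],None,fx=2.2,fy=2.2,interpolation=2)[:,:,::-1]
cv2.imwrite('pics/c4.png',np.hstack([A,B]))
E
```

```text
[0.61290825 0.11196133 0.057327  ] [-0.08276716 -0.30616977 -0.2839809 ] 56.57666418927046 0.1369016247642337
```

View pics/c4.png

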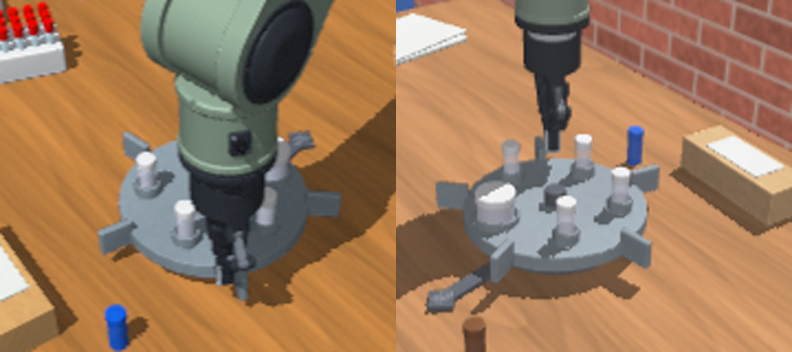

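The side view shows the vial caps at crop (512,146), (584,141), (620,174) and (566,204), and the cup at (495,190). All stand upright, and the cup is close to the pointer but short of it.

```bash
cat > ph.py <<'E'
from h import *
def phase(d,pts,C=(.5375,-.003)):
    for (u,v),off in pts:
        q=ray(d,u,v,.084 if off==0 else .098)[:2]-C
        print(off,round((np.degrees(np.arctan2(q[1],q[0]))-off)%360,1),round(np.hypot(*q),3))
E
python3 - <<'E'
from ph import *
b=pickle.load(open('pics/d4.pkl','rb'))
f=lambda u,v:(180+(u-396)/2.2,120+v/2.2)
phase(b,[(f(495,190),0),(f(512,143),288),(f(584,139),216),(f(620,173),144),(f(566,202),72)])
E
```

```text
0 169.8 0.077
288 169.4 0.078
216 169.4 0.079
144 169.0 0.08
72 172.2 0.082
```

```bash
python3 - <<'E'
from h import *
p=monitor.observe()['position']
C=np.array([.5375,-.0023]);t=np.array([58.5,61,63.5,66,68.5,71,73,74.5,75.5,76.5])
W=C+.137*np.c_[np.cos(np.radians(t)),np.sin(np.radians(t))]
print(np.round(np.diff(np.vstack([p[:2],W]),axis=0)*1000,1).tolist())
E
```

```text
[[-4.1, 2.8], [-5.2, 3.0], [-5.3, 2.8], [-5.4, 2.5], [-5.5, 2.3], [-5.6, 2.1], [-4.5, 1.5], [-3.4, 1.0], [-2.3, 0.6], [-2.3, 0.6]]
```

drive_tool --steps '[0,-4.1,2.8,0,0,0,-5.2,3.0,0,0,0,-5.3,2.8,0,0,0,-5.4,2.5,0,0,0,-5.5,2.3,0,0]'

```text
clock: 6.65
position: [0.5869, 0.1256, 0.0573]
tool_rot: [-1.571, -0.0, 1.164]
force: [0.8, -0.6, 0.3]
grip_width: -0.0001
```

drive_tool --steps '[0,-5.6,2.1,0,0,0,-4.5,1.5,0,0,0,-3.4,1.0,0,0,0,-2.3,0.6,0,0,0,-2.3,0.6,0,0]'

```text
clock: 7.07
position: [0.5694, 0.131, 0.0574]
tool_rot: [-1.571, -0.0, 1.164]
force: [0.8, -0.3, 0.9]
grip_width: 0.0001
```

```bash
python3 - <<'E'
from h import *
s=monitor.observe();p=s['position'];print(p,s['force'],np.degrees(np.arctan2(p[1]+.0023,p[0]-.5375)))
b=snap('side','d5')
cv2.imwrite('pics/c5.png',cv2.resize(b['frame'][160:280,180:320],None,fx=4.5,fy=4.5,interpolation=2)[:,:,::-1])
E
```

```text
[0.5693709  0.13102734 0.05736196] [ 0.8326848  -0.26514371  0.89664836] 76.55615241965454
```

View pics/c5.png

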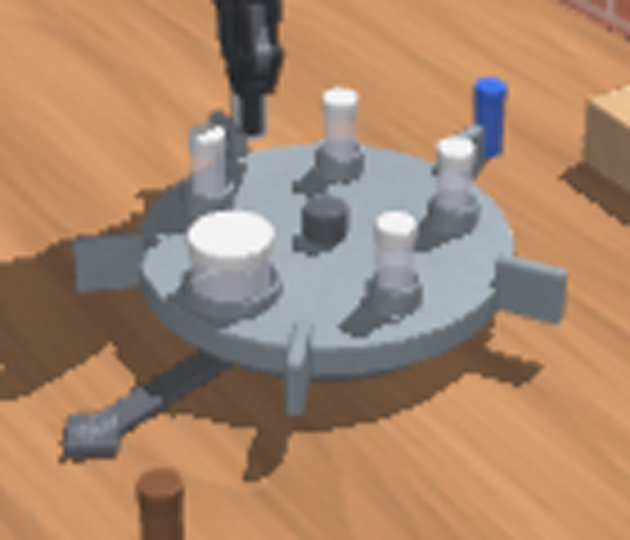

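The cup is at crop (231,233) with the vials at (207,135), (340,97), (456,148) and (396,221). The pointer head is at (93,430).

```bash
python3 - <<'E'
from ph import *
b=pickle.load(open('pics/d5.pkl','rb'))
f=lambda u,v:(180+u/4.5,160+v/4.5)
phase(b,[(f(231,233),0),(f(207,135),288),(f(340,97),216),(f(456,148),144),(f(396,221),72)],(.539,-.0037))
q=ray(b,*f(93,432),.008)[:2]-(.539,-.0037);print(np.degrees(np.arctan2(q[1],q[0]))%360,np.hypot(*q))
E
```

```text
0 192.4 0.08
288 194.8 0.077
216 192.0 0.079
144 190.7 0.079
72 192.4 0.079
192.81956792133394 0.1902841120679882
```

Phase is about 192.2° against a pointer at 191.5 to 192.8°, so it's aligned. I'll back off the tab and lift.

drive_tool --steps '[0,3,-0.5,0,0,0,4,-0.8,0,0,0,4,-0.8,0,0,0,4,-0.8,0,0,0,0,0,0,0]'

```text
clock: 7.53
position: [0.5855, 0.1276, 0.0572]
tool_rot: [-1.571, -0.0, 1.163]
force: [0.5, 0.0, -0.9]
grip_width: 0.0002
```

drive_tool --steps '[0,0,1,10,0,0,0,0,20,0,0,0,0,30,0,0,0,0,35,0,0,0,0,35,0]'

```text
clock: 7.95
position: [0.584, 0.129, 0.1893]
tool_rot: [-1.57, 0.0, 1.164]
force: [-0.1, -0.1, -0.2]
grip_width: -0.0005
```

drive_tool --steps '[0,0,30,20,0,0,0,30,10,0,0,0,30,0,0,0,0,15,0,0,0,0,0,0,0]'

```text
clock: 8.37
position: [0.5835, 0.2384, 0.2177]
tool_rot: [-1.57, -0.001, 1.169]
force: [-0.6, 0.6, 0.5]
grip_width: 0.0
```

```bash
python3 - <<'E'
from h import *
print(monitor.observe()['position'])
b=snap('side','d6');a=snap('scene','s6')
cv2.imwrite('pics/c6.png',np.hstack([cv2.resize(x['frame'][150:270,l:l+130],None,fx=3,fy=3,interpolation=2)[:,:,::-1] for x,l in((b,185),(a,195))]))
E
```

```text
[0.58349438 0.23836779 0.21767053]
```

View pics/c6.png

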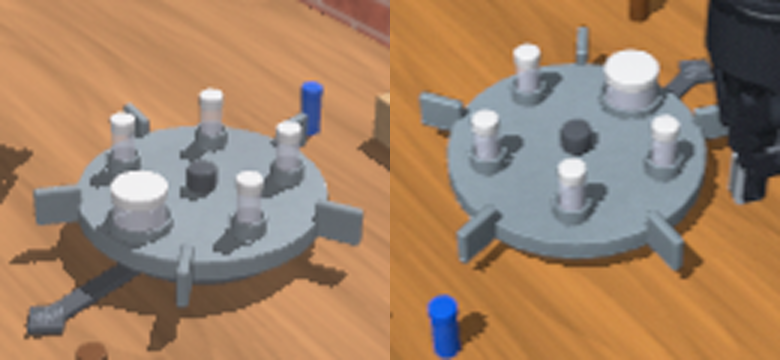

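The arm is clear. In the side crop the cup is at (139,187), with vials at (122,120), (210,96), (289,130) and (250,179), and the pointer at (46,319). In the scene crop the cup is at (632,68), with vials at (666,124), (572,167), (485,119) and (527,52).

```bash
python3 - <<'E'
from ph import *
b=pickle.load(open('pics/d6.pkl','rb'));a=pickle.load(open('pics/s6.pkl','rb'))
f=lambda u,v:(185+u/3,150+v/3); g=lambda u,v:(195+(u-390)/3,150+v/3)
O=[0,288,216,144,72]
for d,h,T,pt in((b,f,[(139,187),(122,119),(210,95),(289,129),(250,178)],(46,319)),(a,g,[(632,68),(666,123),(572,166),(485,118),(527,51)],(690,73))):
    Q=[ray(d,*h(*t),.084 if i==0 else .098)[:2] for i,t in enumerate(T)]; C=np.mean(Q,0); print(C)
    phase(d,list(zip([h(*t) for t in T],O)),C)
    q=ray(d,*h(*pt),.008)[:2]-C;print('ptr',np.degrees(np.arctan2(q[1],q[0]))%360,np.hypot(*q))
E
```

```text
[ 0.53766573 -0.00515151]
0 192.9 0.08
288 192.5 0.08
216 193.1 0.08
144 191.6 0.08
72 193.4 0.078
ptr 192.58892441842684 0.19006346322871231
[0.53680144 0.0005516 ]
0 191.3 0.078
288 193.0 0.08
216 192.3 0.079
144 192.6 0.08
72 192.4 0.08
ptr 192.6121377061955 0.18133588155829247
```

Both views put the cup within about 1.3° of the pointer, so I'm handing in.

```bash
python3 -c "
from h import *
print(workorder.job_done())"
```

```text
the job is handed in; nothing more can be done
None
```

I turned the platter about 100° anticlockwise by pushing one rim tab with the closed fingertips. Then I backed the fingers off, lifted clear, and handed in the job at about 8.5 s on the robot's clock.

- **Alignment:** in the last pictures, with the arm clear, the cup stood at 192.9° in the side view and 191.3° in the scene view. The pointer read 192.6° in both, so the cup is within about 1.3° of the line (10° allowed).
- **Pointer reading in the scene view:** the head there came out 181 mm from the axis instead of 190 mm, because the arm partly hid it. That angle is less certain than the side view's.
- **Contents and forces:** the cup and all four vials looked upright and in their seats. The wrist force read under 3 N at the end of every move. I did not see the fingers touch the cup or a vial.
- **At rest:** I did not measure the platter's speed directly. The platter angle before and after the fingers withdrew agreed within the picture-reading error.
- **Other things on the table:** I did not measure the sanitizer, rack and swab box again at the end. The arm stayed well away from them.

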